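# Pour clasp balls into the yellow stock dish

## Task

On this leatherworker's bench, pick up the aluminium scoop by its wooden grip and pour all three brass clasp balls into the empty yellow dish, not into the blue or green ones. So that none bounces away, first bring the spout down to within about 3 cm above the dish's rim, and only then tip. Leave the dish about where it is, and finally stand the empty scoop upright on a free part of the bench, for instance where it came from, and let go.

Things in the scene. Friction and masses are not known exactly. Their poses are not given: they have to be found in the camera images.
- scoop: Open aluminium scoop with an upright wooden grip at its rear, loose, 0.2 kg, 139 x 62 mm (x from -85 to +54). Origin: on its underside, below the balls' pocket; z up; spout to its -x, grip at its +x. Pocket: flat floor 3 mm thick, x from -35 to +15 mm, 56 mm wide inside, walls up to z = 37 mm. The balls stay in while it is carried level without jerks
- scoop_grip (a point): Point between the two faces of the wooden grip block to take it by, at (36, 0, 52) mm in the scoop's frame, axes as the scoop's. Block: x from 23 to 49 mm, 20 mm thick (y from -10 to +10), top at z = 75 mm. Grasp from above, fingers closing along the scoop's y, behind the pocket's rear wall
- scoop_spout (a point): Middle of the spout's edge where the balls roll off, at (-85, 0, 23) mm in the scoop's frame. From the pocket (x = -35) a ramp rises at 22 degrees to this edge, 56 mm wide between straight side walls that run out to it (from z = 3 to 37 mm). Balls start to leave when the nose is tipped down more than about 22 degrees; at 45 to 50 degrees all are out in about a second
- ball1_center (a point): polished brass ball, 16 mm in diameter, about 18 g, one of three identical purse-clasp balls that start loose in the scoop; the point is its centre. It rolls freely
- ball2_center (a point): polished brass ball, 16 mm in diameter, about 18 g, one of three identical purse-clasp balls that start loose in the scoop; the point is its centre. It rolls freely
- ball3_center (a point): polished brass ball, 16 mm in diameter, about 18 g, one of three identical purse-clasp balls that start loose in the scoop; the point is its centre. It rolls freely
- dish_yellow: Empty bright yellow square dish, 110 x 110 mm, 30 mm high, walls and floor 4 mm, open on top, loose, 0.5 kg. Origin: centre of its underside, z up, x and y along its sides. A blue dish of steel rivets and a green one of copper rivets, same size, stand near; the three swap places. Other things close by are under 45 mm high; a punch block and a jar beyond x = 0.74 m reach 120 mm
Mind the look-alikes: they are no part of the job. Several things look just like the scoop: the one meant starts farthest to the robot's right. Of the things that look like the dish_yellow, take the one that is farthest from the robot's base at the start.

How it is judged:
On the way, in this order (a step that is already met when the one before it is completed fails the run):
1. the scoop, with all three balls still in it, has its spout over the yellow dish and low, at most 50 mm above the rim (horizontal distance between scoop_spout and dish_yellow below 0.06 m and height (world z) of scoop_spout below 0.08 m and distance between each of ball1_center, ball2_center, ball3_center and scoop below 0.1 m), for 0.1 s.
2. all three balls lie in the yellow dish (x of ball1_center in the frame of dish_yellow between -0.052 and 0.052 m and y of ball1_center in the frame of dish_yellow between -0.052 and 0.052 m and z of each of ball1_center, ball2_center, ball3_center in the frame of dish_yellow below 0.03 m and x of ball2_center in the frame of dish_yellow between -0.052 and 0.052 m and y of ball2_center in the frame of dish_yellow between -0.052 and 0.052 m and x of ball3_center in the frame of dish_yellow between -0.052 and 0.052 m and y of ball3_center in the frame of dish_yellow between -0.052 and 0.052 m), for 0.2 s.
At the end, for the whole second after the job is handed in: all three balls lie in the yellow dish (centres within 52 mm of its middle along both sides and below 30 mm), the scoop stands still and upright (within 8 degrees) on the bench beside the dish (its underside below 10 mm), and the dish is within 40 mm of where it was (all of step 2 and angle between scoop's own z axis and vertical below 0.15 rad and height (world z) of scoop below 0.01 m and linear speed of scoop below 0.02 m/s and distance of dish_yellow from where it was at the start of the episode below 0.04 m and horizontal distance between scoop and dish_yellow above 0.07 m); the robot touches nothing.
It fails at once if a ball is clear of the scoop (more than 110 mm from its origin) while more than 95 mm above the bench: dropped from too high ((distance between ball1_center and scoop above 0.11 m and height (world z) of ball1_center above 0.095 m) or (distance between ball2_center and scoop above 0.11 m and height (world z) of ball2_center above 0.095 m) or (distance between ball3_center and scoop above 0.11 m and height (world z) of ball3_center above 0.095 m)).
It also fails if it takes over 58 s, if anything falls off the work surface, if the arm or the gripper's body presses on something with over 40 N, if the wrist force passes 120 N, or if a joint passes its speed limit or range.

## Robot

A 7-joint arm with a two-finger parallel gripper is mounted at the origin on the work surface. World frame = base frame: x ahead of the robot, y to its left, z up, the work surface at z = 0. Lengths are in m, angles in rad, forces in N, time in s.
With the tool pointing down it reaches from about 0.425 to 0.925 m from the base axis. Payload 6.8 kg.
Tool frame: the origin (TCP) lies at the very end of the fingers, on their centre line; the grasp point (between the pads) lies bot.tcp_to_grasp behind it (bot.tcp_to_grasp is the distance from the TCP to the grasp point, in m); z points along the fingers, y is the line along which they close (so a half turn about z gives the same grasp; the last joint's range is limited). The gripper opens to 85 mm and grips with 20 to 120 N. Pads are 22 mm wide; open, the fingers measure 114 mm over their backs; the gripper's body (76 mm by 85 mm) begins 54 mm behind the grasp point. The pads swing forward as they close: fully open they stand 13 mm farther back than shut.
Start: joints at [1.128, 0.477, 0.022, 1.555, -0.011, 1.109, -0.083], TCP at [0.222, -0.638, 0.231] pointing down, gripper open.
Joint ranges: [-2.96, 2.96], [-0.34, 2.1], [-1.41, 1.46], [0.24, 2.44], [-1.37, 4.51], [0.17, 1.92], [-2.96, 2.96]. Speed limits (rad/s): [2.39, 2.39, 3.14, 3.14, 3.14, 3.14, 3.14].

## Interface

Orientations are given as a unit quaternion [w, x, y, z].
In Python, from station import bot gives the robot as it stands.
- The arm moves only by the tool servo_tool, never from a script. Its argument "motion" is a list that holds one entry, the list of rows, each a list of 7 numbers: the shift along the tool's x, y, z in m, then the turn, a rotation vector about the tool's x, y, z in units of 5 degrees (1.0 is 5 degrees), then the opening, from 0 (shut) to 1 (fully open). A call has 1 to 20 rows; each row is the pose to reach, as a shift and turn from the pose commanded when the call began, along the tool's axes at that moment; what a row does not reach only later rows make up. A row lasts 1/12 s, in which the tool goes at most 41.7 mm and 7.16 degrees, less where a joint would pass 70% of its speed; a pose out of reach is approached as far as the arm can. A call with a gripper value outside its range is refused whole. The fingers move at their own pace and stop on an object; "grip_force" is the grip in N (left out, the last holds). Time passes only in rows, so rows that repeat a pose let the fingers close. It gives the time, the measured TCP pose, the force, the opening and the grip force at its end, in the units of the state.
- bot.get_obs(): the state, without advancing time (a new reading comes with each control period).
- bot.read_camera(name): name is "scene" or "top"; returns a dict with "img" (480x640x3 uint8, red, green, blue), "K" (3x3 intrinsics, pixels), "pose" (4x4, takes a point from camera to world coordinates). Camera axes: x right, y down, z forward; pixel columns grow to the right and rows downward; lengths in m; the calibration is good to about 2 mm. A picture is of the moment at which its call begins. There is no depth.
- bot.hand_in(): hands the job in; it is judged then, once.
The state is a dict: "t": time; "q": joint angles; "joint_vel": joint speeds; "joint_torque": joint torques, N m; "eef_pos": TCP position; "tool_rot": TCP orientation; "contact_force": force on the tool from outside, world axes, zero at the start; "torque": the same for the moment, N m; "gripper_width": opening from 0.0 (shut) to 1.0 (fully open); "grasp_force": force on a finger pad.
Only numpy, scipy, OpenCV 4.12 (cv2) and the standard library are available. Lean on these libraries where they do the work, as an engineer would, in place of code of your own. Each camera call takes 0.05 s, during which the arm holds its last target. There are 200 camera calls.

## Working session

There is one attempt and no reset: what is moved stays moved. The work goes in short steps, Python scripts to look and compute and a tool call to move; the robot and the scene stay as the last step left them, time stands still between calls to the robot, and variables do not carry over. Pictures are saved under pics/ and viewed, at most 10 in all, crops included, and the job is handed in when it is done.

Besides the shell and the picture viewer there is one more tool, called after "Call:" as name([rows], argument=value, ...), one row to a line, values as JSON. servo_tool: Moves the arm, as the interface text tells. Its arguments: {"type":"object","properties":{"motion":{"type":"array"},"grip_force":{"type":"number"}},"required":["motion"]}

```bash
mkdir -p pics; ls
python3 - <<'E'
from station import bot
import cv2,numpy as np,pickle
o=bot.get_obs();print({k:np.round(v,4) for k,v in o.items()},bot.tcp_to_grasp)
for n in("scene","top"):
    c=bot.read_camera(n);cv2.imwrite(f"pics/{n}0.png",c["img"][:,:,::-1]);pickle.dump(c,open(f"{n}0.pkl","wb"));print(n,c["K"].round(1).tolist(),c["pose"].round(4).tolist())
E
```

```text
pics
{'t': np.float64(0.0), 'q': array([ 1.1279,  0.4778,  0.0223,  1.5565, -0.0115,  1.1093, -0.0831]), 'joint_vel': array([0.0004, 0.0013, 0.0014, 0.0006, 0.0012, 0.0002, 0.0001]), 'joint_torque': array([-9.00000e-04, -5.96448e+01,  1.60790e+00, -2.81191e+01,
        1.26000e-02,  9.40000e-03, -0.00000e+00]), 'eef_pos': array([ 0.2215, -0.637 ,  0.2303]), 'tool_rot': array([-9.000e-04,  9.860e-01,  1.666e-01, -2.000e-04]), 'contact_force': array([ 0.617 , -0.243 , -0.5893]), 'torque': array([0.0185, 0.0023, 0.0102]), 'grasp_force': np.float64(0.0), 'gripper_width': np.float64(0.9937)} 0.0187
scene [[494.3, 0.0, 317.2], [0.0, 494.3, 237.3], [0.0, 0.0, 1.0]] [[0.7032, 0.5343, -0.469, 1.0316], [0.7108, -0.5409, 0.4496, -0.3219], [-0.0135, -0.6495, -0.7602, 0.9514], [0.0, 0.0, 0.0, 1.0]]
top [[577.6, 0.0, 327.1], [0.0, 577.6, 241.3], [0.0, 0.0, 1.0]] [[0.0004, -0.9976, 0.0697, 0.4159], [-0.9999, -0.0015, -0.0155, 0.183], [0.0155, -0.0697, -0.9974, 1.1407], [0.0, 0.0, 0.0, 1.0]]
```

View pics/scene0.png

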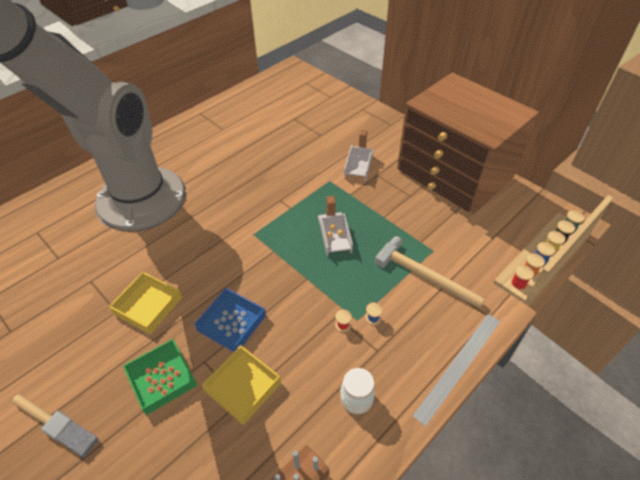

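View pics/top0.png

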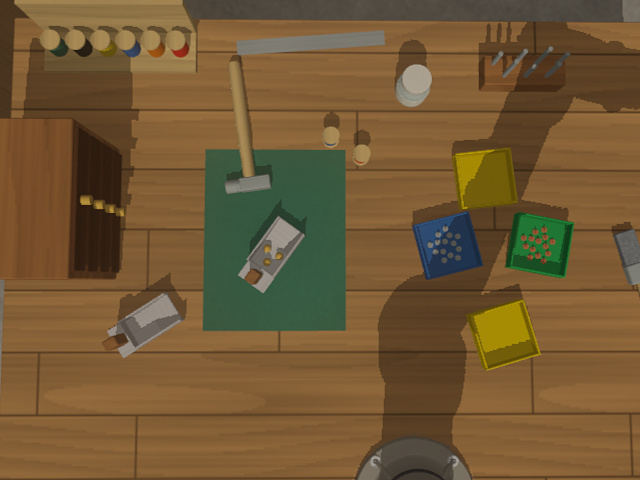

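Scoop candidates in the top view are (273,253), which is loaded, and (147,325), which is empty. Image right is the robot's right, so I choose (273,253). Yellow dish candidates are (486,180) and (505,335). The far one is (486,180). Next is one close crop to check both.

Run:
```python
import cv2,numpy as np
t=cv2.imread("pics/top0.png");s=cv2.imread("pics/scene0.png")
def cr(im,x,y,w,h,f=4):
    c=cv2.resize(im[y:y+h,x:x+w],None,fx=f,fy=f,interpolation=cv2.INTER_CUBIC)
    for i in range(0,w,10):
        cv2.line(c,(i*f,0),(i*f,4 if i%50 else 12),(255,255,255),1)
        if i%20==0: cv2.putText(c,str(x+i),(i*f,20),0,.35,(255,255,255),1)
    for i in range(0,h,10):
        cv2.line(c,(0,i*f),(5,i*f),(255,255,255),1)
        if i%20==0: cv2.putText(c,str(y+i),(6,i*f+4),0,.35,(255,255,255),1)
    return c
a=np.hstack([cr(t,225,205,100,75+20),cr(s,290,180,100,95)])
b=np.hstack([cr(t,440,140,100,50+30)[:220*2],cr(s,195,340,100,80)])
o=np.vstack([a,b]);o=cv2.resize(o,None,fx=600/o.shape[0],fy=600/o.shape[0]) if 0 else o
print(o.shape);cv2.imwrite("pics/crop1.png",a);cv2.imwrite("pics/crop2.png",b)
```

```text
(700, 800, 3)
```

View pics/crop1.png

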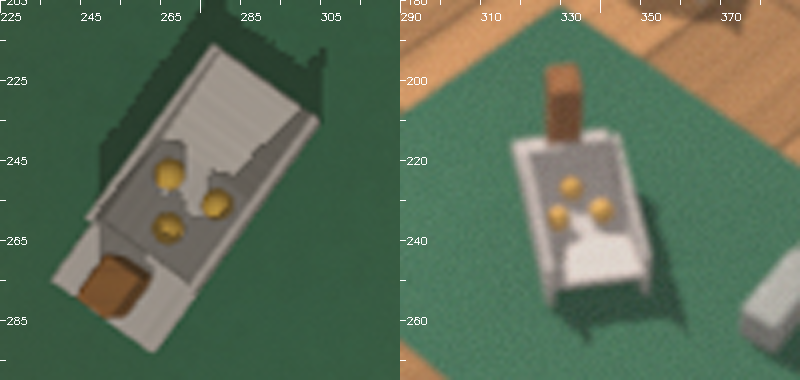

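View pics/crop2.png

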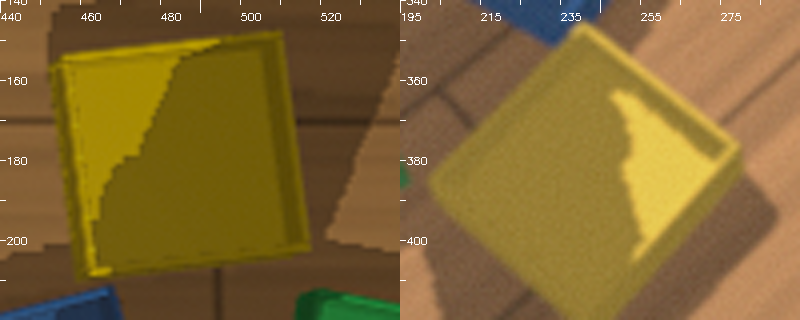

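The crop confirms the loaded scoop: its nose points up-right and the grip is at about (253,277) in the top view and (331,198) in the scene view. The yellow dish is empty, with rim corners in the top view at about (453,155), (510,148), (517,202) and (460,209). Next I fit both poses from the two views.

```bash
cat > h.py <<'E'
import numpy as np,pickle
from scipy.optimize import least_squares
from scipy.spatial.transform import Rotation as R
def proj(c,P):
    T=np.linalg.inv(c["pose"]);p=(T[:3,:3]@P.T).T+T[:3,3];q=(c["K"]@p.T).T;return q[:,:2]/q[:,2:]
def pose(v,P): return R.from_euler("z",v[3]).apply(P)+v[:3]
def fit(obs,v0):
    f=lambda v:np.concatenate([(proj(c,pose(v,np.array([p[0] for p in l])/1000.))-np.array([p[1] for p in l])).ravel() for c,l in obs])
    r=least_squares(f,v0,loss="soft_l1");return r.x,f(r.x).reshape(-1,2)
E
python3 - <<'E'
from h import *
T=pickle.load(open("top0.pkl","rb"));S=pickle.load(open("scene0.pkl","rb"))
a=lambda u,v:(225+u/4-.5+.12,205+v/4-.5+.12)
b=lambda u,v:(290+(u-400)/4-.4,180+v/4-.4)
t=[((-85,-31,37),a(210,45)),((-85,31,37),a(319,120)),((18,-31,37),a(88,217)),((18,31,37),a(192,290)),((54,-31,3),a(52,280)),((54,31,3),a(154,352)),((36,0,75),a(110,288))]
s=[((36,0,75),b(563,73)),((18,31,37),b(514,143)),((18,-31,37),b(615,132))]
v,r=fit([(T,t),(S,s)],[.4,.25,0,2.2]);print("scoop",v.round(4),r.round(1).tolist())
a=lambda u,v:(440+u/4-.4,140+v/4-.4)
b=lambda u,v:(195+(u-400)/4-.4,340+v/4-.4)
d,r=fit([(T,[((55,55,30),a(50,62)),((55,-55,30),a(281,32)),((-55,-55,30),a(310,250)),((-55,55,30),a(82,278))]),
 (S,[((-55,55,30),b(583,24)),((55,55,30),b(741,148)),((-55,-55,30),b(430,183))])],[.5,-.1,0,0.1]);print("dish",d.round(4),r.round(1).tolist())
g=pose(v,np.array([[36,0,52],[-85,0,23]])/1000);print("grip,spout",g.round(4))
pickle.dump((v,d),open("est.pkl","wb"))
# neighbours: rough positions at z~.03
def ray(c,u,v,z):
    w=c["pose"][:3,:3]@np.linalg.inv(c["K"])@[u,v,1];o=c["pose"][:3,3];return (o+w*(z-o[2])/w[2]).round(3)
for n,u,vv,z in [("blue",448,245,.03),("green",540,245,.03),("jar",415,80,.08),("spool",361,155,.04),("spool2",331,137,.04),("hammerhead",248,184,.03)]:print(n,ray(T,u,vv,z))
E
```

```text
scoop [0.4552 0.284  0.0056 2.5222] [[0.9, -0.7], [0.0, -0.6], [-0.4, 0.2], [0.1, 1.0], [-0.2, 0.1], [0.1, 0.6], [-0.6, -0.5], [-0.6, 0.4], [0.7, 0.1], [-0.3, -0.2]]
dish [ 0.6182 -0.1429 -0.0055  0.1225] [[0.9, -1.1], [-1.7, -0.1], [-0.9, 0.5], [0.6, 0.2], [-0.1, 0.1], [0.3, -0.3], [-0.8, 0.1]]
grip,spout [[0.4259 0.3049 0.0576]
 [0.5244 0.2346 0.0286]]
blue [ 0.487 -0.068  0.03 ]
green [ 0.487 -0.247  0.03 ]
jar [0.795 0.001 0.08 ]
spool [0.66  0.101 0.04 ]
spool2 [0.695 0.159 0.04 ]
hammerhead [0.605 0.319 0.03 ]
```

```bash
cat >> h.py <<'E'
def mat(q): return R.from_quat([q[1],q[2],q[3],q[0]])
def down(az_x,tilt=0):
    "tool down, its x at azimuth az_x (deg); tilt deg turns nose (-tool x) down"
    a=np.radians(az_x);x=np.array([np.cos(a),np.sin(a),0]);z=np.array([0,0,-1.]);y=np.cross(z,x)
    M=R.from_matrix(np.c_[x,y,z]);return M*R.from_euler("y",tilt,degrees=True)
def rel(o,p,Rt):
    Rc=mat(o["tool_rot"]);return Rc.inv().apply(np.array(p)-o["eef_pos"]).round(4),(np.degrees((Rc.inv()*Rt).as_rotvec())/5).round(2)
E
python3 - <<'E'
from h import *
from station import bot
o=bot.get_obs()
print(rel(o,[.53,-.15,.23],down(74)))
print(down(0,30).apply([-1,0,0]))
E
```

```text
(array([ 0.4513, -0.3586,  0.001 ]), array([-2.000e-02, -1.000e-02, -1.096e+01]))
[-0.8660254  0.        -0.5      ]
```

Call:
servo_tool([
  [[0.15, -0.12, 0, 0, 0, -3.6, 1], [0.3, -0.24, 0, 0, 0, -7.2, 1], [0.45, -0.36, 0, 0, 0, -11, 1], [0.45, -0.36, 0, 0, 0, -11, 1], [0.45, -0.36, 0, 0, 0, -11, 1], [0.45, -0.36, 0, 0, 0, -11, 1], [0.45, -0.36, 0, 0, 0, -11, 1], [0.45, -0.36, 0, 0, 0, -11, 1], [0.45, -0.36, 0, 0, 0, -11, 1], [0.45, -0.36, 0, 0, 0, -11, 1], [0.45, -0.36, 0, 0, 0, -11, 1], [0.45, -0.36, 0, 0, 0, -11, 1], [0.45, -0.36, 0, 0, 0, -11, 1], [0.45, -0.36, 0, 0, 0, -11, 1], [0.45, -0.36, 0, 0, 0, -11, 1], [0.45, -0.36, 0, 0, 0, -11, 1], [0.45, -0.36, 0, 0, 0, -11, 1], [0.45, -0.36, 0, 0, 0, -11, 1]],
])

```text
t: 1.6
eef_pos: [0.5276, -0.1513, 0.2309]
tool_rot: [-0.0, 0.798, 0.602, -0.001]
contact_force: [0.4, -0.2, 0.0]
gripper_width: 0.998
grasp_force: 0.0
```

Run:
```python
from h import *
from station import bot
o=bot.get_obs();v,d=pickle.load(open("est.pkl","rb"))
print(o["t"],o["q"].round(3),o["eef_pos"].round(4))
g=pose(v,np.array([[36,0,52]])/1000)[0]
print(rel(o,[g[0],g[1],.14],down(np.degrees(v[3]))))
```

```text
1.6 [ 0.508  0.302 -0.417  1.836  0.142  1.033 -0.243] [ 0.5276 -0.1513  0.2309]
(array([ 0.4107, -0.2231,  0.0908]), array([ -0.02,   0.  , -14.09]))
```

Call:
servo_tool([
  [[0.14, -0.07, 0.03, 0, 0, -4.7, 1], [0.28, -0.15, 0.06, 0, 0, -9.4, 1], [0.411, -0.223, 0.09, 0, 0, -14.1, 1], [0.411, -0.223, 0.09, 0, 0, -14.1, 1], [0.411, -0.223, 0.09, 0, 0, -14.1, 1], [0.411, -0.223, 0.09, 0, 0, -14.1, 1], [0.411, -0.223, 0.09, 0, 0, -14.1, 1], [0.411, -0.223, 0.09, 0, 0, -14.1, 1], [0.411, -0.223, 0.09, 0, 0, -14.1, 1], [0.411, -0.223, 0.09, 0, 0, -14.1, 1], [0.411, -0.223, 0.09, 0, 0, -14.1, 1], [0.411, -0.223, 0.09, 0, 0, -14.1, 1], [0.411, -0.223, 0.09, 0, 0, -14.1, 1], [0.411, -0.223, 0.09, 0, 0, -14.1, 1], [0.411, -0.223, 0.09, 0, 0, -14.1, 1], [0.411, -0.223, 0.09, 0, 0, -14.1, 1], [0.411, -0.223, 0.09, 0, 0, -14.1, 1], [0.411, -0.223, 0.09, 0, 0, -14.1, 1]],
])

```text
t: 3.1
eef_pos: [0.4268, 0.3052, 0.1415]
tool_rot: [0.0, 0.305, 0.953, -0.0]
contact_force: [-0.3, 0.8, -0.9]
gripper_width: 0.998
grasp_force: 0.0
```

Run:
```python
from h import *
from station import bot
import cv2
o=bot.get_obs();v,d=pickle.load(open("est.pkl","rb"))
print(o["t"],o["q"].round(3),o["eef_pos"].round(4))
g=pose(v,np.array([[36,0,52]])/1000)[0]
print(rel(o,[g[0],g[1],.035],down(np.degrees(v[3]))))
o=[bot.read_camera(n)["img"][:,:,::-1] for n in("top","scene")]
cv2.imwrite("pics/pre.png",np.hstack([cv2.resize(o[0][170:330,180:340],(400,400)),cv2.resize(o[1][120:280,250:410],(400,400))]))
```

```text
3.1 [-0.114  0.452 -0.78   1.958  0.407  0.893 -0.153] [0.4268 0.3052 0.1415]
(array([ 0.0006, -0.0008,  0.1065]), array([-0.  ,  0.01,  0.01]))
```

View pics/pre.png

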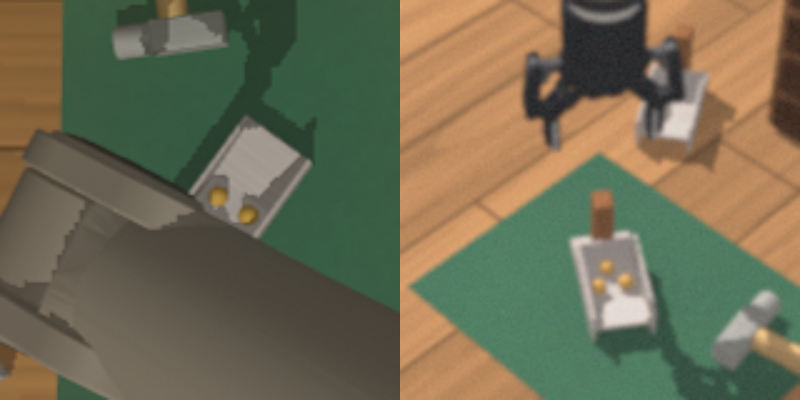

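The scene view shows the fingertips at about (555,145) and (655,135) in the crop, centred over the grip at (602,195). The scoop is undisturbed, so I descend and close.

Call:
servo_tool([
  [[0, -0.001, 0.03, 0, 0, 0, 1], [0, -0.001, 0.06, 0, 0, 0, 1], [0, -0.001, 0.08, 0, 0, 0, 1], [0, -0.001, 0.095, 0, 0, 0, 1], [0, -0.001, 0.106, 0, 0, 0, 1], [0, -0.001, 0.106, 0, 0, 0, 1], [0, -0.001, 0.106, 0, 0, 0, 0.6], [0, -0.001, 0.106, 0, 0, 0, 0.5], [0, -0.001, 0.106, 0, 0, 0, 0.4], [0, -0.001, 0.106, 0, 0, 0, 0.3], [0, -0.001, 0.106, 0, 0, 0, 0.2], [0, -0.001, 0.106, 0, 0, 0, 0.1], [0, -0.001, 0.106, 0, 0, 0, 0], [0, -0.001, 0.106, 0, 0, 0, 0], [0, -0.001, 0.106, 0, 0, 0, 0], [0, -0.001, 0.106, 0, 0, 0, 0], [0, -0.001, 0.106, 0, 0, 0, 0], [0, -0.001, 0.106, 0, 0, 0, 0]],
], grip_force=60)

```text
t: 4.7
eef_pos: [0.4259, 0.306, 0.036]
tool_rot: [0.0, 0.303, 0.953, 0.0]
contact_force: [-0.8, -0.7, 6.6]
gripper_width: 0.226
grasp_force: 58.9
```

Call:
servo_tool([
  [[0, 0, -0.003, 0, 0, 0, 0], [0, 0, -0.01, 0, 0, 0, 0], [0, 0, -0.02, 0, 0, 0, 0], [0, 0, -0.032, 0, 0, 0, 0], [0, 0, -0.045, 0, 0, 0, 0], [0, 0, -0.058, 0, 0, 0, 0], [0, 0, -0.068, 0, 0, 0, 0], [0, 0, -0.075, 0, 0, 0, 0], [0, 0, -0.08, 0, 0, 0, 0], [0, 0, -0.08, 0, 0, 0, 0]],
])

```text
t: 5.53
eef_pos: [0.426, 0.3061, 0.1165]
tool_rot: [0.001, 0.303, 0.953, 0.001]
contact_force: [-0.3, -0.4, -1.7]
gripper_width: 0.229
grasp_force: 58.7
```

```bash
cat >> h.py <<'E'
SP=np.array([-.121,0,.013])
def tcp(S,az,tilt=0):
    Rt=down(az,tilt);return np.array(S)-Rt.apply(SP),Rt
E
python3 - <<'E'
from h import *
from station import bot
import cv2
o=bot.get_obs();v,d=pickle.load(open("est.pkl","rb"))
print(o["t"],o["q"].round(3),o["eef_pos"].round(4),o["contact_force"].round(1))
az=90+np.degrees(d[3]);a=np.radians(az);S=np.array([d[0]+.02*np.cos(a),d[1]+.02*np.sin(a),.10])
p,Rt=tcp(S,az);print(az,S,p,rel(o,p,Rt))
o=[bot.read_camera(n)["img"][:,:,::-1] for n in("top","scene")]
cv2.imwrite("pics/lift.png",np.hstack([cv2.resize(o[0][170:330,180:340],(400,400)),cv2.resize(o[1][120:280,250:410],(400,400))]))
E
```

```text
5.5333 [-0.136  0.486 -0.76   1.979  0.445  0.847 -0.186] [0.426  0.3061 0.1165] [-0.3 -0.4 -1.7]
97.01728696424667 [ 0.61577555 -0.12305467  0.1       ] [ 0.60099312 -0.00296104  0.113     ] (array([-0.3215, -0.1509,  0.0035]), array([0.02, 0.  , 9.53]))
```

View pics/lift.png

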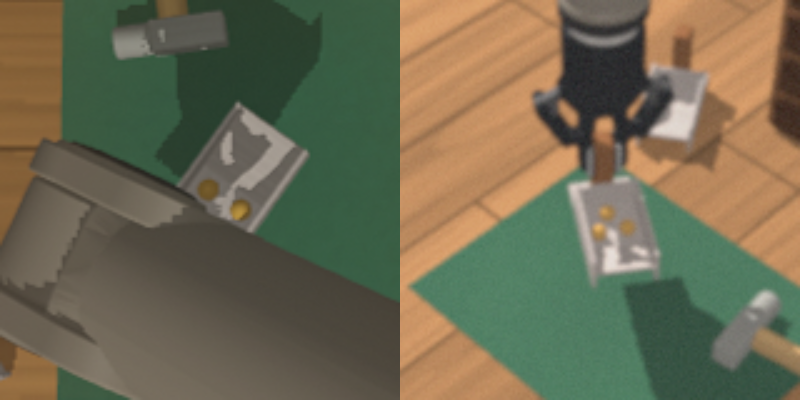

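Lifted cleanly: all three balls are in the pocket, at (605,212), (600,232) and (628,227) in the crop. Next I carry it smoothly.

Call:
servo_tool([
  [[-0.003, -0.001, 0, 0, 0, 0.08, 0], [-0.01, -0.005, 0, 0, 0, 0.3, 0], [-0.022, -0.01, 0, 0, 0, 0.64, 0], [-0.037, -0.017, 0, 0, 0, 1.1, 0], [-0.055, -0.026, 0, 0, 0, 1.6, 0], [-0.076, -0.036, 0, 0, 0, 2.25, 0], [-0.099, -0.046, 0, 0, 0, 2.9, 0], [-0.123, -0.058, 0, 0, 0, 3.6, 0], [-0.148, -0.07, 0, 0, 0, 4.4, 0], [-0.173, -0.081, 0.001, 0, 0, 5.1, 0], [-0.199, -0.093, 0.001, 0, 0, 5.9, 0], [-0.223, -0.105, 0.001, 0, 0, 6.6, 0], [-0.246, -0.115, 0.002, 0, 0, 7.3, 0], [-0.266, -0.125, 0.002, 0, 0, 7.9, 0], [-0.285, -0.134, 0.002, 0, 0, 8.4, 0], [-0.3, -0.141, 0.003, 0, 0, 8.9, 0], [-0.312, -0.146, 0.003, 0, 0, 9.2, 0], [-0.319, -0.15, 0.003, 0, 0, 9.45, 0], [-0.3215, -0.151, 0.003, 0, 0, 9.5, 0], [-0.3215, -0.151, 0.003, 0, 0, 9.5, 0]],
])

```text
t: 7.3
eef_pos: [0.6005, -0.0031, 0.1122]
tool_rot: [-0.0, 0.661, 0.75, 0.0]
contact_force: [0.1, -0.3, -2.9]
gripper_width: 0.227
grasp_force: 58.7
```

Run:
```python
from h import *
from station import bot
import cv2
o=bot.get_obs();v,d=pickle.load(open("est.pkl","rb"))
print(o["t"],o["q"].round(3),o["eef_pos"].round(4),o["contact_force"].round(1))
az=90+np.degrees(d[3]);a=np.radians(az);S=np.array([d[0]+.02*np.cos(a),d[1]+.02*np.sin(a),.062])
p,Rt=tcp(S,az);print(p,rel(o,p,Rt))
c=[bot.read_camera(n) for n in("top","scene")]
for k in c:
    sp=(o["eef_pos"]+mat(o["tool_rot"]).apply(SP))[None];print("spout px",proj(k,sp))
o=[k["img"][:,:,::-1] for k in c]
cv2.imwrite("pics/over.png",np.hstack([cv2.resize(o[0][120:280,400:560],(400,400)),cv2.resize(o[1][250:410,190:350],(400,400))]))
```

```text
7.3 [ 0.268  0.538 -0.486  1.815  0.319  0.867 -0.243] [ 0.6005 -0.0031  0.1122] [ 0.1 -0.3 -2.9]
[ 0.60099312 -0.00296104  0.075     ] (array([0.0001, 0.0005, 0.0372]), array([-0.  , -0.  ,  0.03]))
spout px [[485.55555121 172.32757728]]
spout px [[243.04220325 355.98311351]]
```

View pics/over.png

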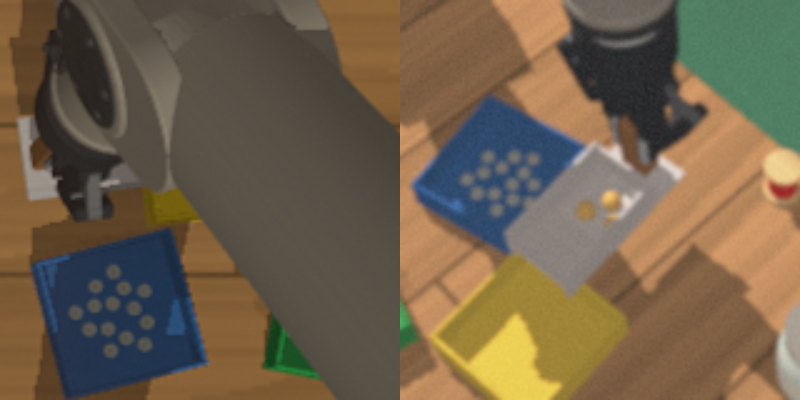

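The loaded scoop is level, and its spout (middle at about (538,265) in the crop) matches the predicted (532,265), just above the empty dish. Next I lower it.

Call:
servo_tool([
  [[0, 0, 0.003, 0, 0, 0, 0], [0, 0, 0.008, 0, 0, 0, 0], [0, 0, 0.015, 0, 0, 0, 0], [0, 0, 0.022, 0, 0, 0, 0], [0, 0, 0.029, 0, 0, 0, 0], [0, 0, 0.034, 0, 0, 0, 0], [0, 0, 0.037, 0, 0, 0, 0], [0, 0, 0.037, 0, 0, 0, 0], [0, 0, 0.037, 0, 0, 0, 0], [0, 0, 0.037, 0, 0, 0, 0]],
])

```text
t: 8.23
eef_pos: [0.6008, -0.0033, 0.0756]
tool_rot: [0.0, 0.661, 0.75, 0.0]
contact_force: [-0.3, -0.0, -2.9]
gripper_width: 0.228
grasp_force: 58.7
```

Run:
```python
from h import *
from station import bot
o=bot.get_obs();print(o["t"],o["eef_pos"].round(4),(o["eef_pos"]+mat(o["tool_rot"]).apply(SP)).round(4))
for t in (0,):
    for th in [2,5,8,11,14,17,19]+list(range(20,33)): print(th,th/5,(SP-R.from_euler("y",th,degrees=True).apply(SP)).round(4))
```

```text
8.2333 [ 0.6008 -0.0033  0.0756] [ 0.6159 -0.1233  0.0626]
2 0.4 [-0.0005  0.     -0.0042]
5 1.0 [-0.0016  0.     -0.0105]
8 1.6 [-0.003   0.     -0.0167]
11 2.2 [-0.0047  0.     -0.0228]
14 2.8 [-0.0067  0.     -0.0289]
17 3.4 [-0.0091  0.     -0.0348]
19 3.8 [-0.0108  0.     -0.0387]
20 4.0 [-0.0117  0.     -0.0406]
21 4.2 [-0.0127  0.     -0.0425]
22 4.4 [-0.0137  0.     -0.0444]
23 4.6 [-0.0147  0.     -0.0462]
24 4.8 [-0.0157  0.     -0.0481]
25 5.0 [-0.0168  0.     -0.0499]
26 5.2 [-0.0179  0.     -0.0517]
27 5.4 [-0.0191  0.     -0.0535]
28 5.6 [-0.0203  0.     -0.0553]
29 5.8 [-0.0215  0.     -0.057 ]
30 6.0 [-0.0227  0.     -0.0588]
31 6.2 [-0.024   0.     -0.0605]
32 6.4 [-0.0253  0.     -0.0621]
```

Call:
servo_tool([
  [[-0.0005, 0, -0.004, 0, 0.4, 0, 0], [-0.0015, 0, -0.0105, 0, 1.0, 0, 0], [-0.003, 0, -0.0165, 0, 1.6, 0, 0], [-0.0045, 0, -0.023, 0, 2.2, 0, 0], [-0.0065, 0, -0.029, 0, 2.8, 0, 0], [-0.009, 0, -0.035, 0, 3.4, 0, 0], [-0.011, 0, -0.0385, 0, 3.8, 0, 0], [-0.0115, 0, -0.0405, 0, 4.0, 0, 0], [-0.0125, 0, -0.0425, 0, 4.2, 0, 0], [-0.0135, 0, -0.0445, 0, 4.4, 0, 0], [-0.0145, 0, -0.046, 0, 4.6, 0, 0], [-0.0155, 0, -0.048, 0, 4.8, 0, 0], [-0.017, 0, -0.05, 0, 5.0, 0, 0], [-0.018, 0, -0.0515, 0, 5.2, 0, 0], [-0.019, 0, -0.0535, 0, 5.4, 0, 0], [-0.02, 0, -0.0555, 0, 5.6, 0, 0], [-0.0215, 0, -0.057, 0, 5.8, 0, 0], [-0.0225, 0, -0.059, 0, 6.0, 0, 0], [-0.024, 0, -0.0605, 0, 6.2, 0, 0], [-0.0255, 0, -0.062, 0, 6.4, 0, 0]],
])

```text
t: 9.9
eef_pos: [0.6037, -0.0288, 0.1375]
tool_rot: [-0.207, 0.636, 0.721, 0.183]
contact_force: [0.4, -0.1, -2.0]
gripper_width: 0.227
grasp_force: 58.8
```

Run:
```python
from h import *
from station import bot
import cv2
o=bot.get_obs();print(o["t"],o["q"].round(3),o["eef_pos"].round(4),(o["eef_pos"]+mat(o["tool_rot"]).apply(SP)).round(4))
Rc=mat(o["tool_rot"]);print("tilt",np.degrees(np.arccos(-Rc.apply([0,0,1])[2])))
v,d=pickle.load(open("est.pkl","rb"));az=90+np.degrees(d[3]);a=np.radians(az);S=np.array([d[0]+.02*np.cos(a),d[1]+.02*np.sin(a),.062])
for th in [36,40,44,48,50]:
    p,Rt=tcp(S,az,th);print(th,*rel(o,p,Rt))
c=bot.read_camera("scene")["img"][:,:,::-1];cv2.imwrite("pics/tip.png",cv2.resize(c[280:440,170:330],(500,500)))
```

```text
9.9 [ 0.737  0.728 -0.762  1.673 -0.081  1.025  0.258] [ 0.6037 -0.0288  0.1375] [ 0.6157 -0.1237  0.0622]
tilt 32.09817463828706
36 [-0.0007  0.0004 -0.0077] [-0.02  0.78  0.03]
40 [-0.0025  0.0004 -0.016 ] [-0.02  1.58  0.03]
44 [-0.0049  0.0004 -0.0242] [-0.02  2.38  0.03]
48 [-0.0078  0.0004 -0.0322] [-0.02  3.18  0.03]
50 [-0.0094  0.0004 -0.0361] [-0.02  3.58  0.03]
```

View pics/tip.png

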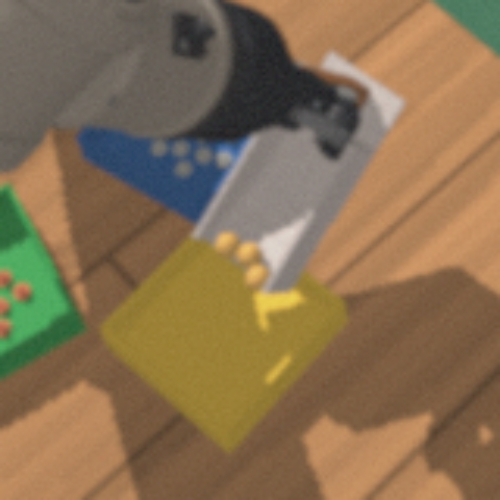

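The three balls are at the spout edge, at about (227,242), (246,252) and (257,272), just over the dish. I finish the tip to 50° and hold.

Call:
servo_tool([
  [[0, 0, -0.004, 0, 0.4, 0, 0], [-0.001, 0, -0.008, 0, 0.8, 0, 0], [-0.0015, 0, -0.012, 0, 1.2, 0, 0], [-0.0025, 0, -0.016, 0, 1.6, 0, 0], [-0.0035, 0, -0.02, 0, 2.0, 0, 0], [-0.005, 0, -0.024, 0, 2.4, 0, 0], [-0.0065, 0, -0.028, 0, 2.8, 0, 0], [-0.008, 0, -0.032, 0, 3.2, 0, 0], [-0.0095, 0, -0.036, 0, 3.6, 0, 0], [-0.0095, 0, -0.036, 0, 3.6, 0, 0], [-0.0095, 0, -0.036, 0, 3.6, 0, 0], [-0.0095, 0, -0.036, 0, 3.6, 0, 0], [-0.0095, 0, -0.036, 0, 3.6, 0, 0], [-0.0095, 0, -0.036, 0, 3.6, 0, 0], [-0.0095, 0, -0.036, 0, 3.6, 0, 0], [-0.0095, 0, -0.036, 0, 3.6, 0, 0], [-0.0095, 0, -0.036, 0, 3.6, 0, 0]],
])

```text
t: 11.37
eef_pos: [0.607, -0.0553, 0.1629]
tool_rot: [-0.317, 0.599, 0.68, 0.279]
contact_force: [0.8, 0.5, -1.9]
gripper_width: 0.227
grasp_force: 58.9
```

Run:
```python
from h import *
from station import bot
import cv2
o=bot.get_obs();print(o["t"],o["q"].round(3),o["eef_pos"].round(4),(o["eef_pos"]+mat(o["tool_rot"]).apply(SP)).round(4))
v,d=pickle.load(open("est.pkl","rb"));az=90+np.degrees(d[3]);a=np.radians(az)
S=np.array([d[0]+.02*np.cos(a),d[1]+.02*np.sin(a),.062])
for k,th in [(.02,40),(.05,25),(.07,10),(.07,0)]:
    p,Rt=tcp(S+[0,0,k],az,th);print(th,*rel(o,p,Rt))
c=bot.read_camera("scene")["img"][:,:,::-1];cv2.imwrite("pics/tip2.png",cv2.resize(c[280:440,170:330],(500,500)))
```

```text
11.3667 [ 0.883  0.885 -0.84   1.554 -0.223  1.217  0.404] [ 0.607  -0.0553  0.1629] [ 0.6156 -0.1226  0.0619]
40 [0.0155 0.0005 0.0079] [-0.03 -2.    0.03]
25 [0.0322 0.0005 0.0198] [-0.02 -5.    0.03]
10 [0.0335 0.0006 0.0354] [-0.02 -8.    0.03]
0 [0.0201 0.0006 0.0519] [ -0.01 -10.     0.04]
```

View pics/tip2.png

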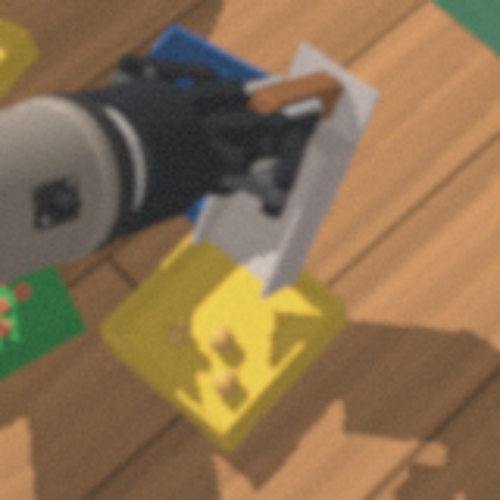

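All three balls lie in the yellow dish, at (178,333), (220,338) and (228,383), and the scoop is empty. I raise and level it.

Call:
servo_tool([
  [[0.008, 0, 0.004, 0, -1, 0, 0], [0.0155, 0, 0.008, 0, -2, 0, 0], [0.021, 0, 0.012, 0, -3, 0, 0], [0.027, 0, 0.016, 0, -4, 0, 0], [0.032, 0, 0.02, 0, -5, 0, 0], [0.033, 0, 0.025, 0, -6, 0, 0], [0.034, 0, 0.03, 0, -7, 0, 0], [0.0335, 0, 0.0355, 0, -8, 0, 0], [0.027, 0, 0.043, 0, -9, 0, 0], [0.02, 0, 0.052, 0, -10, 0, 0], [0.02, 0, 0.052, 0, -10, 0, 0], [0.02, 0, 0.052, 0, -10, 0, 0]],
])

```text
t: 12.42
eef_pos: [0.5996, -0.0002, 0.1447]
tool_rot: [-0.001, 0.66, 0.752, 0.0]
contact_force: [-0.4, -0.5, -1.2]
gripper_width: 0.23
grasp_force: 58.8
```

Run:
```python
from h import *
from station import bot
o=bot.get_obs();v,d=pickle.load(open("est.pkl","rb"))
print(o["t"],o["q"].round(3),o["eef_pos"].round(4))
print(rel(o,[.426,.306,.105],down(np.degrees(v[3]))))
```

```text
12.4167 [ 0.315  0.508 -0.554  1.79   0.321  0.935 -0.246] [ 5.996e-01 -2.000e-04  1.447e-01]
(array([ 0.3261, -0.1323,  0.0404]), array([-0.  , -0.03, -9.41]))
```

Call:
servo_tool([
  [[0.01, -0.004, 0, 0, 0, -0.3, 0], [0.03, -0.012, 0, 0, 0, -0.9, 0], [0.057, -0.023, 0, 0, 0, -1.6, 0], [0.084, -0.034, 0, 0, 0, -2.4, 0], [0.111, -0.045, 0, 0, 0, -3.2, 0], [0.138, -0.056, 0, 0, 0, -4.0, 0], [0.165, -0.067, 0, 0, 0, -4.8, 0], [0.192, -0.078, 0.01, 0, 0, -5.6, 0], [0.22, -0.09, 0.015, 0, 0, -6.4, 0], [0.247, -0.1, 0.02, 0, 0, -7.2, 0], [0.273, -0.111, 0.025, 0, 0, -8.0, 0], [0.297, -0.12, 0.03, 0, 0, -8.6, 0], [0.315, -0.128, 0.036, 0, 0, -9.1, 0], [0.326, -0.132, 0.04, 0, 0, -9.4, 0], [0.326, -0.132, 0.04, 0, 0, -9.4, 0], [0.326, -0.132, 0.04, 0, 0, -9.4, 0], [0.326, -0.132, 0.04, 0, 0, -9.4, 0]],
])

```text
t: 13.83
eef_pos: [0.4297, 0.3022, 0.1048]
tool_rot: [0.0, 0.309, 0.951, -0.0]
contact_force: [-0.1, -0.5, -2.1]
gripper_width: 0.223
grasp_force: 58.9
```

Run:
```python
from h import *
from station import bot
o=bot.get_obs();v,d=pickle.load(open("est.pkl","rb"))
print(o["t"],o["q"].round(3),o["eef_pos"].round(4),o["contact_force"])
print(rel(o,[.426,.306,.037],down(np.degrees(v[3]))))
```

```text
13.8333 [-0.107  0.518 -0.79   1.982  0.492  0.842 -0.227] [0.4297 0.3022 0.1048] [-0.14479621 -0.49587786 -2.08372085]
(array([0.0052, 0.001 , 0.0678]), array([-0.01,  0.01, -0.1 ]))
```

Call:
servo_tool([
  [[0, 0, 0.015, 0, 0, 0, 0], [0, 0, 0.03, 0, 0, 0, 0], [0, 0, 0.045, 0, 0, 0, 0], [0, 0, 0.055, 0, 0, 0, 0], [0, 0, 0.06, 0, 0, 0, 0], [0, 0, 0.063, 0, 0, 0, 0], [0, 0, 0.0655, 0, 0, 0, 0], [0, 0, 0.067, 0, 0, 0, 0], [0, 0, 0.068, 0, 0, 0, 0], [0, 0, 0.068, 0, 0, 0, 0], [0, 0, 0.068, 0, 0, 0, 0]],
])

```text
t: 14.75
eef_pos: [0.429, 0.3038, 0.037]
tool_rot: [0.0, 0.308, 0.952, 0.0]
contact_force: [-0.2, 0.5, -1.2]
gripper_width: 0.229
grasp_force: 58.9
```

Call:
servo_tool([
  [[0, 0, 0.0005, 0, 0, 0, 0], [0, 0, 0.001, 0, 0, 0, 0], [0, 0, 0.001, 0, 0, 0, 0], [0, 0, 0.001, 0, 0, 0, 0], [0, 0, 0.001, 0, 0, 0, 0.3], [0, 0, 0.001, 0, 0, 0, 0.4], [0, 0, 0.001, 0, 0, 0, 0.6], [0, 0, 0.001, 0, 0, 0, 0.8], [0, 0, 0.001, 0, 0, 0, 1], [0, 0, 0.001, 0, 0, 0, 1], [0, 0, 0.001, 0, 0, 0, 1], [0, 0, -0.01, 0, 0, 0, 1], [0, 0, -0.03, 0, 0, 0, 1], [0, 0, -0.06, 0, 0, 0, 1], [0, 0, -0.1, 0, 0, 0, 1], [0, 0, -0.14, 0, 0, 0, 1], [0, 0, -0.16, 0, 0, 0, 1], [0, 0, -0.16, 0, 0, 0, 1], [0, 0, -0.16, 0, 0, 0, 1]],
])

```text
t: 16.33
eef_pos: [0.4293, 0.304, 0.1984]
tool_rot: [0.001, 0.308, 0.952, 0.001]
contact_force: [-0.1, 1.0, -1.5]
gripper_width: 1.004
grasp_force: 0.0
```

Run:
```python
from h import *
from station import bot
import cv2
o=bot.get_obs();print(o["t"],o["eef_pos"].round(4),o["contact_force"].round(1))
c=bot.read_camera("scene");cv2.imwrite("pics/end.png",c["img"][:,:,::-1])
```

```text
16.3333 [0.4293 0.304  0.1984] [-0.1  1.  -1.5]
```

View pics/end.png

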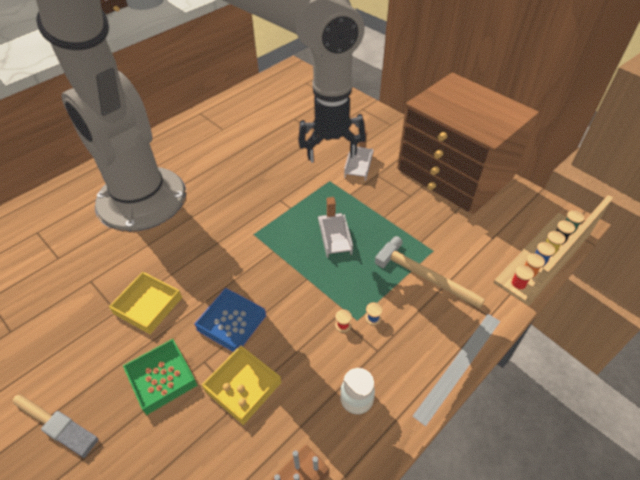

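The empty scoop stands upright at (334,235), where it came from. The three balls are in the far yellow dish at (228,388), (243,390) and (240,400), and the dish has not moved. The gripper is clear, so I hand in.

```bash
python3 -c "
from station import bot
print(bot.hand_in())"
```

```text
the job is handed in; nothing more can be done
None
```

The job is handed in at about 16 s on the robot clock: all three balls are in the far yellow dish, which has not visibly moved, and the empty scoop stands upright and released where it came from; the hand-in returned no verdict.

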